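# Slide a thin plate out to overhang, then lay it across the offcut

### The job

The thin aluminium plate lies in the timber channel, where it cannot be gripped. Slide it along the channel until about a third of its length overhangs one open end, take it by that overhanging end, and lower it (do not drop it) flat across the middle of the softwood offcut, square to the offcut's long sides with both ends sticking out for the clamps. Leave it there, do not let the plate fall onto the bench, and do not disturb the offcut or the other things on the bench.

Things in the scene. Friction and masses are not known exactly. Their poses are not given: they have to be found in the camera images.
- plate: thin flat bare-aluminium plate with eight drilled holes, 180 mm long (its x), 50 mm wide (its y), 4 mm thick, 0.08 to 0.15 kg, loose. Origin: centre of its underside; ends at x = +-90 mm. Starts lying flat in and along the channel, not overhanging. Its overhanging part can be pinched across the 50 mm width; it tips off if half of it overhangs
- channel: raised timber channel fixed to the bench, roughly left to right, on the side opposite the offcut: plywood base 220 mm long (its x), 90 wide (its y), 40 high, with a dark batten 14 mm wide and 12 high along each long side, 62 mm apart inside; ends (x = +-110 mm) open. Origin: centre of its underside; channel floor, under the plate, at z = +40 mm, batten tops +52 mm
- offcut: pale sawn softwood offcut, 150 mm long (its x, pointing roughly away from the robot) x 98 mm wide (its y) x 47 mm high, 0.38 kg, loose. Origin: centre of its underside; its top is at z = +47 mm. The plate is to lie on top with its length along the offcut's y, so that about 41 mm of the plate stick out on each side
- screwdriver_flat: bystander: red-handled screwdriver, 197 mm long, lying crossways behind the work, in front of the cartons; origin under its middle
- spanner_17: bystander: double open-ended steel spanner, 144 mm long, lying near the front edge of the bench, right; origin under its middle
- fuse_case: bystander: small red and white plastic case, 40x56x18 mm, near the front edge of the bench, left; origin under its middle
- tape_measure: bystander: yellow and black tape measure, 47x93x65 mm, standing behind the work, right; origin under its middle
- screw_tin: bystander: round cream tin, 62 mm across, 46 mm high, standing behind the work, right; origin under its middle

How it is judged (in metres and radians):
On the way, in this order (a step that is already met when the one before it is completed fails the run):
1. the plate, still lying flat in the channel, overhangs one end of it by at least 40 mm ((x of plate in the frame of channel above 0.06 m or x of plate in the frame of channel below -0.06 m) and y of plate in the frame of channel between -0.012 and 0.012 m and z of plate in the frame of channel between 0.036 and 0.045 m and angle between plate's own z axis and vertical below 0.06 rad), for 0.2 s.
2. the plate is lifted clear of the channel, held by the fingers towards one end (at least 30 mm from its middle) (z of plate in the frame of channel above 0.055 m and contact force between the fingers and plate above 1 N and (x of the grasp point in the frame of plate above 0.03 m or x of the grasp point in the frame of plate below -0.03 m)), for 0.1 s.
At the end, for the whole second after the job is handed in: the plate lies flat and at rest on top of the offcut, its centre within 35 mm of the offcut's centre along the offcut's length and 25 mm across it, its length within 0.22 rad (about 12 degrees) of square to the offcut's length (x of plate in the frame of offcut between -0.035 and 0.035 m and y of plate in the frame of offcut between -0.025 and 0.025 m and z of plate in the frame of offcut between 0.043 and 0.052 m and angle between plate's own z axis and vertical below 0.06 rad and angle between offcut's own z axis and vertical below 0.05 rad and angle between the x axis of plate and the y axis of offcut, either way round below 0.22 rad and linear speed of plate below 0.02 m/s); the robot touches nothing.
It fails at once if the plate falls down to the bench (height (world z) of plate below 0.022 m).
It fails at once if the plate is dropped onto the offcut (moving faster than 0.7 m/s above it) (horizontal distance between plate and offcut below 0.05 m and linear speed of plate above 0.7 m/s).
It fails at once if the offcut is moved by more than 30 mm (distance of offcut from where it was at the start of the episode above 0.03 m).
It fails at once if a bystander is moved by more than 30 mm (distance of any of screwdriver_flat, spanner_17, fuse_case, tape_measure, screw_tin from where it was at the start of the episode above 0.03 m).
It also fails if it takes over 48 s, if anything falls off the work surface, if the arm or the gripper's body presses on something with over 40 N, if the wrist force passes 120 N, or if a joint passes its speed limit or range.

### The arm

A 6-joint arm with a two-finger parallel gripper is mounted at the origin on a cart in front of the work surface, level with it; the furniture and walls round the work are solid. World frame = base frame: x ahead of the robot, y to its left, z up, the work surface at z = 0. Lengths are in m, angles in degrees, forces in N, time in s.
With the tool pointing down it reaches from about 0.325 to 0.75 m from the base axis. Payload 7.6 kg.
Tool frame: the origin (TCP) lies between the finger pads; the fingertips stand 22 mm ahead of it and the grasp point (between the pads) lies 3 mm ahead of it; z points along the fingers, y is the line along which they close (so a half turn about z gives the same grasp; the last joint's range is limited). The gripper opens to 85 mm and grips with 20 to 120 N. Pads are 22 mm wide; open, the fingers measure 114 mm over their backs; the gripper's body (76 mm by 85 mm) begins 54 mm behind the grasp point. The pads swing forward as they close: fully open they stand 13 mm farther back than shut.
Start: joints at [-75.934, 2.991, 80.254, -0, 96.75, -4.028], TCP at [0.163, -0.499, 0.253] pointing down, gripper open.
Joint ranges: [-166.34, 166.34], [-52.06, 124.39], [6.96, 135.62], [-60.46, 240.46], [14.63, 156.25], [-167.68, 167.68]. Speed limits (degrees/s): [147.25, 147.25, 172.46, 180, 180, 180].

### API

Orientations are given as [roll, pitch, yaw] about the fixed x, y, z axes, in that order (R = Rz(yaw) Ry(pitch) Rx(roll)).
In Python, from bench import get_state, camera, job_done gives the robot as it stands. The module is installed in compiled form; this text tells all that it offers.
- The arm moves only by the shell command python3 -m jog 'ROWS'. ROWS is JSON, a list of rows, each a list of 5 numbers: the gripper command: -1 is shut, 1 is fully open, values between are in proportion, then the shift along the world's x, y, z in m, then the turn about the world's z in rad. A call has 1 to 8 rows; each row shifts and turns the commanded pose from where the row before left it; what a row does not reach is not made up. A row lasts 1/12 s, in which the tool goes at most 41.7 mm and 7.16 degrees, less where a joint would pass 70% of its speed; a pose out of reach is approached as far as the arm can. A call with a gripper value outside its range is refused whole. The fingers move at their own pace and stop on an object; the grip force is fixed at half the most. Time passes only in rows, so rows that do not move let the fingers close. It gives the time, the measured TCP pose, the force, the opening and the grip force at its end, in the units of the state.
- get_state(): the state, without advancing time (a new reading comes with each control period).
- camera(name): name is "scene" or "side" or "wrist"; returns a dict with "pixels" (384x512x3 uint8, red, green, blue), "vertical_fov" (degrees; the focal length in pixels is half the picture's height over the tangent of half this angle, whatever the lens; pixels are square), "cx", "cy" (the principal point, pixels), "dist" ([k1, k2, p1, p2, k3] as OpenCV has them; the pictures are not rectified), "rvec" (rotation vector, rad) and "tvec" (3), from world to camera coordinates, as OpenCV has them; the wrist camera has in their place "mount" (4x4, takes a point from camera to tool coordinates, whose origin is the TCP and whose axes are the flange's). Camera axes: x right, y down, z forward; pixel columns grow to the right and rows downward; lengths in m; the calibration is good to about 2 mm. A picture is of the moment at which its call begins: read the wrist's pose just before it. There is no depth.
- job_done(): hands the job in; it is judged then, once.
The state is a dict: "t": time; "joint_pos": joint angles; "qd": joint speeds; "joint_torque": joint torques, N m; "tool_pos": TCP position; "orientation": TCP orientation; "wrist_force": force on the tool from outside, world axes, zero at the start; "torque": the same for the moment, N m; "width": finger opening in m; "finger_force": force on a finger pad.
Only numpy, scipy, OpenCV 4.12 (cv2) and the standard library are available. Lean on these libraries where they do the work, as an engineer would, in place of code of your own. Each camera call takes 0.05 s, during which the arm holds its last target. There are 200 camera calls.

## Working session

There is one attempt and no reset: what is moved stays moved. The work goes in short steps, Python scripts to look and compute and a shell command to move; the robot and the scene stay as the last step left them, time stands still between calls to the robot, and variables do not carry over. Pictures are saved under pics/ and viewed, at most 10 in all, crops included, and the job is handed in when it is done.

```bash
mkdir -p pics; cat > h.py <<'E'
import numpy as np, cv2
from bench import get_state, camera, job_done
from scipy.spatial.transform import Rotation as R
def cal(c, st=None):
    h=c["pixels"].shape[0]; f=h/2/np.tan(np.radians(c["vertical_fov"])/2)
    K=np.array([[f,0,c["cx"]],[0,f,c["cy"]],[0,0,1]])
    if "rvec" in c:
        Rm=cv2.Rodrigues(np.array(c["rvec"],float))[0]; t=np.array(c["tvec"],float).ravel()
        return K,np.array(c["dist"],float),Rm.T,-Rm.T@t
    M=np.array(c["mount"]); Rt=R.from_euler('xyz',st["orientation"],degrees=True).as_matrix()
    return K,np.array(c["dist"],float),Rt@M[:3,:3],Rt@M[:3,3]+np.array(st["tool_pos"])
def ray(C,px,z):
    K,d,Rw,o=C
    u=cv2.undistortPoints(np.array(px,float).reshape(-1,1,2),K,d).reshape(-1,2)
    r=np.c_[u,np.ones(len(u))]@Rw.T
    return o+r*((z-o[2])/r[:,2])[:,None]
def snap(name,fn):
    st=get_state(); c=camera(name); cv2.imwrite(fn,c["pixels"][:,:,::-1]); return c,cal(c,st)
E
python3 - <<'E'
from h import *
import pickle
print(get_state())
for n in("scene","side","wrist"):
    c,C=snap(n,f"pics/{n}0.png"); pickle.dump((c,C),open(n+"0.pkl","wb")); print(n,C[3])
E
```

```text
{'t': 0.0, 'joint_pos': array([-7.59324703e+01,  3.02598099e+00,  8.03107936e+01,  7.86365670e-06,
        9.67477089e+01, -4.02775456e+00]), 'qd': array([ 0.09599216, -0.03518632,  0.0856506 ,  0.01346243, -0.01747316,
       -0.08801388]), 'joint_torque': array([ 7.30568918e-04, -3.81667721e+01, -3.60187197e+01,  7.69471944e-05,
        6.16626276e-03, -6.59552114e-06]), 'tool_pos': array([ 0.16302696, -0.49878662,  0.25250331]), 'orientation': array([-1.79915726e+02, -5.94188183e-03,  1.80952808e+01]), 'wrist_force': array([-0.28364566, -0.14345079,  1.08196512]), 'torque': array([-0.02196865,  0.00951695, -0.01067727]), 'finger_force': 0.0, 'width': 0.08563575047263067}
scene [ 0.27562997 -0.5900241   0.78737285]
side [ 0.17907001 -1.07025744  1.11154833]
wrist [ 0.23507439 -0.47582177  0.37312042]
```

View pics/scene0.png

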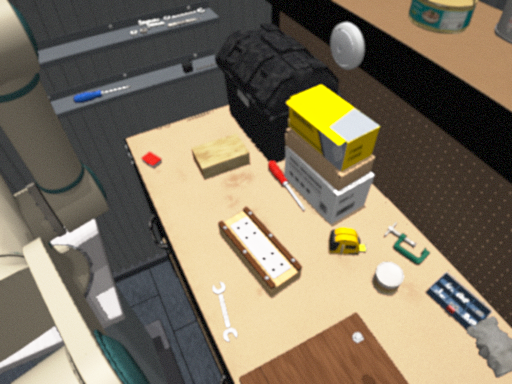

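View pics/side0.png

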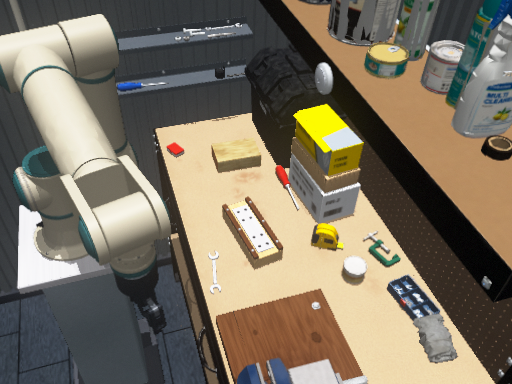

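Both pictures show the channel at about (258,247) in scene and (252,230) in side, with the white plate in it. The offcut is at (220,156) in scene and (236,155) in side. The robot side is on the left.

```bash
python3 - <<'E'
from h import *
import pickle
c,C=pickle.load(open("scene0.pkl","rb")); I=c["pixels"]; hsv=cv2.cvtColor(I,cv2.COLOR_RGB2HSV)
x0,y0,x1,y1=180,125,310,300
for p in [(258,247),(245,229),(275,268),(232,222),(230,240),(280,240),(215,160),(230,150),(190,200),(290,270)]: print(p,I[p[1],p[0]],hsv[p[1],p[0]])
cv2.imwrite("pics/crop0.png",cv2.resize(I[y0:y1,x0:x1,::-1],None,fx=3.4,fy=3.4,interpolation=cv2.INTER_CUBIC))
E
```

```text
(258, 247) [252 251 250] [ 15   2 252]
(245, 229) [250 249 248] [ 15   2 250]
(275, 268) [244 241 240] [  8   4 244]
(232, 222) [254 242 176] [ 25  78 254]
(230, 240) [102  79  55] [ 15 118 102]
(280, 240) [242 217 172] [ 19  74 242]
(215, 160) [242 223 160] [ 23  86 242]
(230, 150) [242 224 162] [ 23  84 242]
(190, 200) [241 216 170] [ 19  75 241]
(290, 270) [254 239 169] [ 25  85 254]
```

View pics/crop0.png

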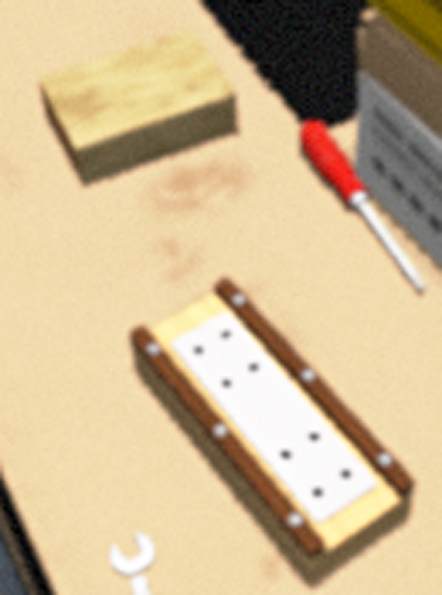

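The crop shows the plate's white face at crop (172,345), (232,312), (378,482) and (318,522). The channel's batten-top corners are about (135,328), (222,280), (412,485) and (318,552). The offcut's top corners are about (42,83), (195,37), (236,95) and (83,150).

```bash
python3 - <<'E'
from h import *
import pickle
c,C=pickle.load(open("scene0.pkl","rb")); I=c["pixels"]; hsv=cv2.cvtColor(I,cv2.COLOR_RGB2HSV)
o=np.array([180,125])
def rep(n,P):
    P=P[:,:2].astype(np.float32); (ct,(w,h),a)=cv2.minAreaRect(P); b=cv2.boxPoints((ct,(w,h),a))
    e=max([b[1]-b[0],b[2]-b[1]],key=np.linalg.norm); print(n,np.round(ct,4),round(w,4),round(h,4),"long axis yaw",np.degrees(np.arctan2(e[1],e[0]))%180)
rep("chan",ray(C,np.array([[135,328],[222,280],[412,485],[318,552]])/3.4+o-.35,.052))
rep("off",ray(C,np.array([[42,83],[195,37],[236,95],[83,150]])/3.4+o-.35,.047))
m=((hsv[:,:,1]<35)&(hsv[:,:,2]>190)).astype(np.uint8); m2=np.zeros_like(m); m2[215:282,225:298]=m[215:282,225:298]
k=max(cv2.findContours(m2,0,1)[0],key=cv2.contourArea)
rep("plate",ray(C,k.reshape(-1,2),.044))
# offcut top by colour near sides
c,C=pickle.load(open("side0.pkl","rb")); I=c["pixels"]; hsv=cv2.cvtColor(I,cv2.COLOR_RGB2HSV)
m=((hsv[:,:,1]<35)&(hsv[:,:,2]>190)).astype(np.uint8); m2=np.zeros_like(m); m2[200:262,224:280]=m[200:262,224:280]
k=max(cv2.findContours(m2,0,1)[0],key=cv2.contourArea)
rep("plate side",ray(C,k.reshape(-1,2),.044))
E
```

```text
chan [ 0.496  -0.1691] 0.08 0.2205 long axis yaw 97.94795
off [0.5515 0.1741] 0.0945 0.1459 long axis yaw 179.36778
plate [ 0.4969 -0.1692] 0.0511 0.1814 long axis yaw 97.68293
plate side [ 0.4975 -0.1692] 0.0504 0.1823 long axis yaw 97.435875
```

```bash
python3 -m jog '[[-1,0.029,0.018,0,0.115],[-1,0.029,0.018,0,0.115],[-1,0.029,0.018,0,0.115],[-1,0.029,0.018,0,0.115],[-1,0.029,0.018,0,0.115],[-1,0.029,0.018,0,0.115],[-1,0.029,0.018,0,0.115],[-1,0.029,0.018,0,0.115]]'; python3 -m jog '[[-1,0.029,0.018,-0.02,0.115],[-1,0.029,0.018,-0.03,0.115],[-1,0.029,0.018,-0.03,0.115],[-1,0.029,0.018,-0.03,0.115],[-1,0,0,-0.03,0],[-1,0,0,0,0],[-1,0,0,0,0]]'
```

```text
t: 0.82
tool_pos: [0.3963, -0.3538, 0.2531]
orientation: [-180.0, -0.0, 71.1]
wrist_force: [-0.2, -0.6, -0.1]
width: -0.0
finger_force: 0.0
t: 1.4
tool_pos: [0.5029, -0.287, 0.1193]
orientation: [-179.8, -0.2, 97.1]
wrist_force: [-0.6, -0.6, 0.6]
width: -0.0
finger_force: 0.0
```

```bash
python3 -m jog '[[-1,0.008,0.004,-0.02,0],[-1,0,0,-0.02,0],[-1,0,0,-0.01,0],[-1,0,0,0,0],[-1,0,0,0,0]]'; python3 - <<'E'
from h import *
snap("wrist","pics/w1.png")
E
```

```text
t: 1.82
tool_pos: [0.5118, -0.2845, 0.0724]
orientation: [179.9, 0.1, 97.1]
wrist_force: [-0.6, 0.1, -0.2]
width: 0.0004
finger_force: 0.0
```

View pics/w1.png

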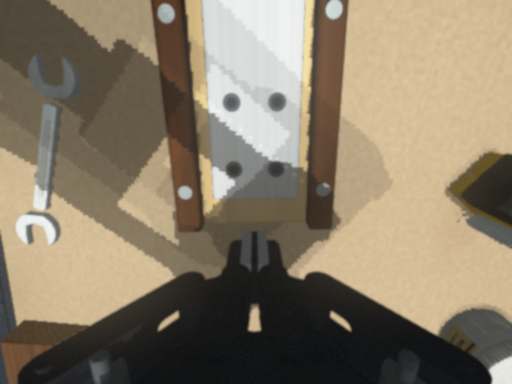

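The wrist view shows the shut fingers centred on the channel, tips at about (257,235). The plate's near end is at row 198 and the channel end at about row 222.

```bash
python3 -m jog '[[-1,-0.001,0.005,-0.004,0],[-1,0,0,-0.003,0],[-1,0,0,0,0],[-1,0,0,0,0]]'; python3 -m jog '[[-1,0,0,-0.0015,0],[-1,0,0,0,0],[-1,0,0,0,0]]';python3 -m jog '[[-1,0,0,-0.0015,0],[-1,0,0,0,0],[-1,0,0,0,0]]'
```

```text
t: 2.2
tool_pos: [0.5108, -0.2784, 0.064]
orientation: [180.0, 0.0, 97.2]
wrist_force: [0.1, 0.2, 0.2]
width: 0.0001
finger_force: 0.0
t: 2.45
tool_pos: [0.5109, -0.2785, 0.0623]
orientation: [180.0, -0.0, 97.2]
wrist_force: [-0.1, -0.2, -0.0]
width: 0.0
finger_force: 0.0
t: 2.7
tool_pos: [0.511, -0.2786, 0.062]
orientation: [180.0, 0.0, 97.2]
wrist_force: [-2.9, 1.8, 7.1]
width: 0.0004
finger_force: 3.5
```

```bash
python3 -m jog '[[-1,0,0,0.002,0],[-1,0,0,0,0],[-1,-0.0005,0.004,0,0],[-1,-0.0005,0.004,0,0],[-1,-0.0005,0.004,0,0],[-1,-0.0005,0.004,0,0],[-1,-0.0005,0.004,0,0],[-1,0,0,0,0]]'
```

```text
t: 3.37
tool_pos: [0.5083, -0.2576, 0.0627]
orientation: [-180.0, -0.0, 97.2]
wrist_force: [-0.5, -0.2, 0.5]
width: -0.0001
finger_force: 0.0
```

```bash
python3 -m jog '[[-1,-0.001,0.007,0,0],[-1,-0.001,0.007,0,0],[-1,-0.001,0.007,0,0],[-1,-0.001,0.007,0,0],[-1,-0.001,0.007,0,0],[-1,-0.001,0.007,0,0],[-1,-0.001,0.007,0,0],[-1,0,0,0,0]]'; python3 - <<'E'
from h import *
c,C=snap("scene","pics/s1.png"); cv2.imwrite("pics/s1c.png",cv2.resize(c["pixels"][100:310,170:330,::-1],None,fx=2.8,fy=2.8,interpolation=cv2.INTER_CUBIC))
E
```

```text
t: 4.03
tool_pos: [0.5012, -0.2081, 0.0627]
orientation: [-180.0, -0.0, 97.2]
wrist_force: [0.1, 0.1, 0.4]
width: -0.0001
finger_force: 0.0
```

View pics/s1c.png

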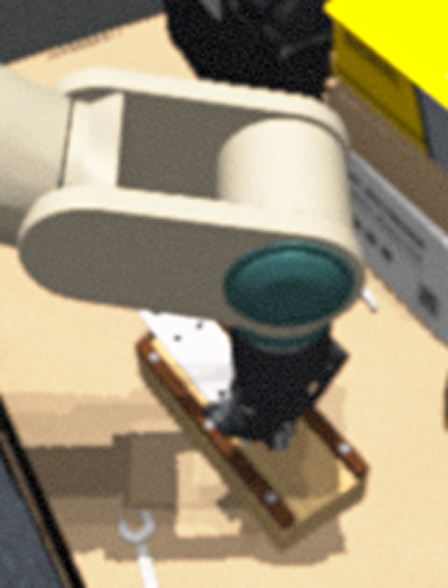

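The crop shows the plate pushed part-way: its far left corner at about (140,313) now passes the channel's far end at (140,345). I'll use the wrist camera to measure the overhang.

```bash
python3 - <<'E'
from h import *
c,C=snap("wrist","pics/w2.png")
hsv=cv2.cvtColor(c["pixels"],cv2.COLOR_RGB2HSV)
for p in [(256,y) for y in range(0,235,12)]: print(p,hsv[p[1],p[0]],np.round(ray(C,[p],.044)[0,:2],3))
E
```

```text
(256, 0) [ 75   2 241] [ 0.485 -0.087]
(256, 12) [ 75   2 242] [ 0.486 -0.091]
(256, 24) [ 75   2 242] [ 0.486 -0.096]
(256, 36) [ 70   3 242] [ 0.487 -0.101]
(256, 48) [ 75   2 241] [ 0.487 -0.106]
(256, 60) [ 75   2 233] [ 0.488 -0.111]
(256, 72) [ 80   3 224] [ 0.489 -0.116]
(256, 84) [ 75   2 223] [ 0.489 -0.121]
(256, 96) [ 68   5 208] [ 0.49  -0.126]
(256, 108) [ 60   2 206] [ 0.491 -0.132]
(256, 120) [ 70   4 207] [ 0.492 -0.138]
(256, 132) [ 70   3 230] [ 0.492 -0.144]
(256, 144) [ 75   2 229] [ 0.493 -0.15 ]
(256, 156) [ 75   2 228] [ 0.494 -0.156]
(256, 168) [ 75   4 139] [ 0.495 -0.162]
(256, 180) [ 60   5 108] [ 0.496 -0.169]
(256, 192) [ 60   2 105] [ 0.496 -0.175]
(256, 204) [ 60   3 102] [ 0.497 -0.182]
(256, 216) [ 45   5 102] [ 0.498 -0.189]
(256, 228) [ 21  64 104] [ 0.499 -0.197]
```

View pics/w2.png

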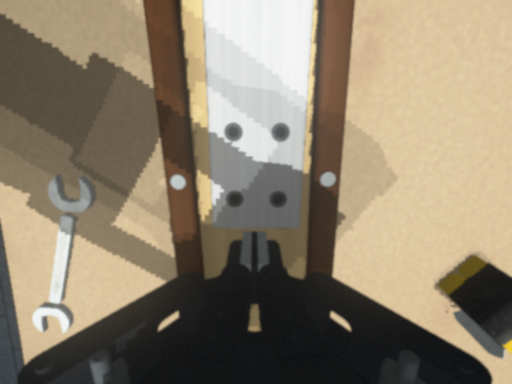

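The plate's near end is at row 226, y ≈ -0.196, so it has moved about 62 mm. Another 14 mm gives about 56 mm of overhang.

```bash
python3 -m jog '[[-1,-0.001,0.005,0,0],[-1,-0.001,0.005,0,0],[-1,0,0.005,0,0],[-1,0,0,0,0],[-1,0,0,0,0],[-1,0,0,0,0]]'; python3 -m jog '[[-1,0.001,-0.01,0.01,0],[-1,0,0,0.03,0],[-1,0,0,0.03,0],[1,0,0,0.03,0],[1,-0.005,0.03,0,0],[1,-0.005,0.04,0,0],[1,-0.005,0.04,0,0],[1,0,0,0,0]]'
python3 - <<'E'
from h import *
c,C=snap("wrist","pics/w3.png")
hsv=cv2.cvtColor(c["pixels"],cv2.COLOR_RGB2HSV)
m=((hsv[:,:,1]<35)&(hsv[:,:,2]>90)).astype(np.uint8)
for k in sorted(cv2.findContours(m,0,1)[0],key=cv2.contourArea)[-3:]:
    print(cv2.contourArea(k),cv2.boundingRect(k))
    P=ray(C,cv2.approxPolyDP(k,4,True).reshape(-1,2),.044); print(np.round(P[:,:2],4).tolist())
E
```

```text
t: 4.63
tool_pos: [0.4993, -0.1944, 0.0627]
orientation: [-180.0, -0.0, 97.2]
wrist_force: [0.7, 0.6, -0.1]
width: -0.0002
finger_force: 0.0
t: 5.3
tool_pos: [0.485, -0.0902, 0.1639]
orientation: [179.9, -0.1, 97.4]
wrist_force: [-1.2, -0.1, -0.4]
width: 0.0604
finger_force: 0.0
347.5 (135, 254, 26, 32)
[[0.3928, -0.1668], [0.387, -0.1816], [0.3788, -0.1791], [0.3768, -0.1677], [0.3728, -0.1717], [0.3789, -0.191], [0.3748, -0.2051], [0.3851, -0.1891], [0.3953, -0.1853]]
679.0 (413, 123, 49, 95)
[[0.6517, -0.0036], [0.6392, -0.006], [0.6399, -0.093], [0.6452, -0.085]]
9259.5 (229, 98, 59, 181)
[[0.4521, -0.0076], [0.4731, -0.1827], [0.5199, -0.1779], [0.5001, -0.0022]]
```

View pics/w3.png

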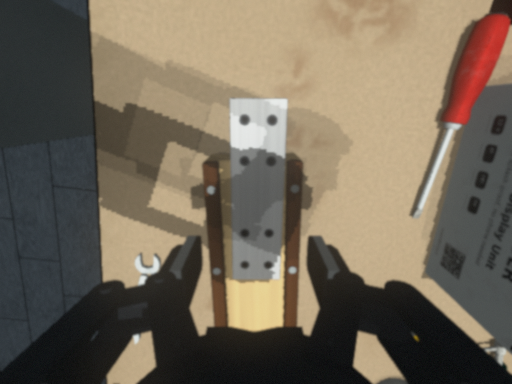

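The plate overhangs about 55 mm. Its far end mid-point is at (0.476,-0.005) and its yaw about 97°. Next, over the grasp point (0.478,-0.023) and down.

```bash
python3 -m jog '[[1,-0.0035,0.035,0,0],[1,-0.0035,0.035,0,0],[1,0,0,-0.03,0],[1,0,0,-0.03,0],[1,0,0,0,0],[1,0,0,0,0],[1,0,0,0,0]]'
```

```text
t: 5.93
tool_pos: [0.4794, -0.0256, 0.1046]
orientation: [179.9, 0.0, 97.1]
wrist_force: [0.6, 0.1, 0.7]
width: 0.0853
finger_force: 0.0
```

```bash
python3 -m jog '[[1,-0.001,0.002,-0.02,0],[1,0,0,-0.02,0],[1,0,0,-0.02,0],[1,0,0,-0.002,0],[1,0,0,0,0],[1,0,0,0,0]]'; python3 -m jog '[[-1,0,0,0,0],[-1,0,0,0,0],[-1,0,0,0,0],[-1,0,0,0,0],[-1,0,0,0,0],[-1,0,0,0,0],[-1,0,0,0,0],[-1,0,0,0,0]]'
```

```text
t: 6.43
tool_pos: [0.4787, -0.0231, 0.0429]
orientation: [179.8, 0.0, 97.1]
wrist_force: [-0.1, 0.5, -0.3]
width: 0.0858
finger_force: 0.0
t: 7.1
tool_pos: [0.478, -0.0226, 0.0415]
orientation: [179.9, 0.0, 97.2]
wrist_force: [1.3, 0.8, 4.9]
width: 0.0483
finger_force: 61.1
```

```bash
python3 -m jog '[[-1,0,0,0.005,0],[-1,0,0,0.01,0],[-1,0,0,0.015,0],[-1,0,0,0.015,0],[-1,0,0,0.02,0],[-1,0,0,0.02,0],[-1,0,0,0.015,0],[-1,0,0,0,0]]'; python3 -m jog '[[-1,0,0,0,0],[-1,0,0,0,0],[-1,0,0,0,0]]'
python3 - <<'E'
from h import *
c,C=snap("wrist","pics/w4.png")
a,_=snap("side","pics/d4.png")
cv2.imwrite("pics/c4.png",np.hstack([cv2.resize(c["pixels"],(400,300)),cv2.resize(a["pixels"][100:295,160:420],(400,300))])[:,:,::-1])
E
```

```text
t: 7.77
tool_pos: [0.4786, -0.0227, 0.1444]
orientation: [179.7, 0.1, 97.2]
wrist_force: [-0.2, 0.2, -0.7]
width: 0.0482
finger_force: 61.9
t: 8.02
tool_pos: [0.4765, -0.0224, 0.1392]
orientation: [-179.8, -0.0, 97.2]
wrist_force: [-0.8, -0.4, -2.3]
width: 0.048
finger_force: 61.9
```

View pics/c4.png

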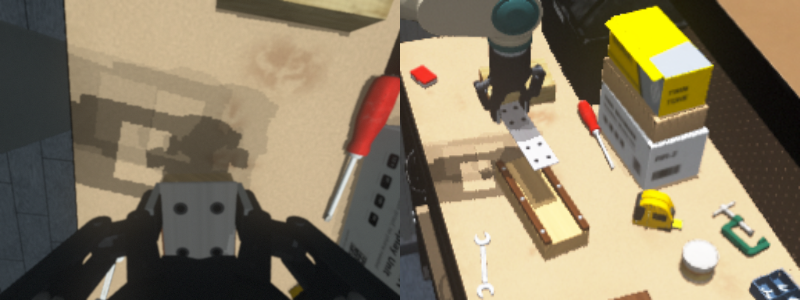

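The wrist half shows the plate held square between the pads. The side half shows it horizontal or nearly so, with its tail corners at about (528,168) and (558,165) in the composite, clear of the channel. I'll check the tilt from the tail and take the offcut's edge again from the wrist frame.

```bash
python3 - <<'E'
from h import *
st=get_state()
c=camera("side"); C=cal(c); hsv=cv2.cvtColor(c["pixels"],cv2.COLOR_RGB2HSV)
m=((hsv[:,:,1]<35)&(hsv[:,:,2]>170)).astype(np.uint8); m2=np.zeros_like(m); m2[160:225,215:275]=m[160:225,215:275]
k=max(cv2.findContours(m2,0,1)[0],key=cv2.contourArea); a=cv2.boxPoints(cv2.minAreaRect(k)); print(cv2.contourArea(k),a.tolist())
tail=a[np.argsort(a[:,1])[-2:]].mean(0); print(tail)
for z in(.09,.11,.12,.13,.14,.15,.16): print(z,ray(C,[tail],z)[0,:2].round(4))
print(st["tool_pos"])
E
```

```text
425.5 [[230.80587768554688, 185.12353515625], [244.91177368164062, 176.14706420898438], [262.9058837890625, 204.42352294921875], [248.79998779296875, 213.39999389648438]]
[255.85294 208.91176]
0.09 [ 0.516  -0.1455]
0.11 [ 0.5094 -0.1636]
0.12 [ 0.5061 -0.1727]
0.13 [ 0.5028 -0.1817]
0.14 [ 0.4995 -0.1908]
0.15 [ 0.4962 -0.1998]
0.16 [ 0.4929 -0.2089]
[ 0.47673239 -0.02245985  0.13957472]
```

```bash
python3 -m jog '[[-1,0.004,0.014,0,-0.01],[-1,0.008,0.028,0,-0.015],[-1,0.008,0.028,0,-0.015],[-1,0.008,0.028,0,-0.015],[-1,0.008,0.028,0,-0.015],[-1,0.008,0.028,0,-0.015],[-1,0.008,0.028,0,-0.015],[-1,0.008,0.028,0,-0.015]]'; python3 -m jog '[[-1,0.008,0.028,0,-0.01],[-1,0.004,0.02,0,0],[-1,0.003,0.012,0,0],[-1,0,0,0,0],[-1,0,0,0,0],[-1,0,0,0,0],[-1,0,0,0,0]]'
python3 - <<'E'
from h import *
a,_=snap("side","pics/d5.png"); b,_=snap("scene","pics/e5.png")
cv2.imwrite("pics/c5.png",np.hstack([cv2.resize(a["pixels"][90:220,170:330],(400,325),interpolation=2),cv2.resize(b["pixels"][90:220,150:310],(400,325),interpolation=2)])[:,:,::-1])
E
```

```text
t: 8.83
tool_pos: [0.5374, 0.1889, 0.1401]
orientation: [-180.0, 0.0, 90.5]
wrist_force: [0.5, -0.6, -0.7]
width: 0.0484
finger_force: 61.9
t: 9.42
tool_pos: [0.5523, 0.2465, 0.1407]
orientation: [-180.0, 0.0, 89.9]
wrist_force: [-0.6, 0.2, -0.8]
width: 0.0484
finger_force: 62.0
```

View pics/c5.png

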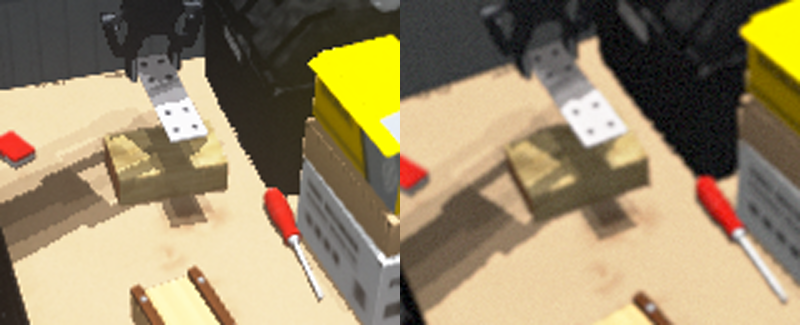

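Both views show the plate centred above the offcut, crossing it squarely.

```bash
python3 -m jog '[[-1,0,0,-0.01,0],[-1,0,0,-0.02,0],[-1,0,0,-0.02,0],[-1,0,0,-0.015,0],[-1,0,0,-0.01,0],[-1,0,0,0,0],[-1,0,0,0,0],[-1,0,0,0,0]]'; python3 -m jog '[[-1,0,0,-0.003,0],[-1,0,0,-0.003,0],[-1,0,0,0,0],[-1,0,0,0,0]]';python3 -m jog '[[-1,0,0,-0.003,0],[-1,0,0,-0.002,0],[-1,0,0,0,0],[-1,0,0,0,0]]'
```

```text
t: 10.18
tool_pos: [0.553, 0.2476, 0.067]
orientation: [179.9, -0.0, 90.0]
wrist_force: [0.3, 0.1, -1.2]
width: 0.0483
finger_force: 62.0
t: 10.52
tool_pos: [0.5523, 0.2475, 0.0598]
orientation: [180.0, 0.0, 90.0]
wrist_force: [-0.4, 0.5, -1.1]
width: 0.0484
finger_force: 62.0
t: 10.85
tool_pos: [0.5522, 0.2474, 0.0545]
orientation: [-180.0, 0.0, 90.0]
wrist_force: [0.8, -0.6, -0.6]
width: 0.0484
finger_force: 62.0
```

```bash
python3 -m jog '[[-1,0,0,-0.002,0],[-1,0,0,-0.001,0],[-1,0,0,0,0],[-1,0,0,0,0]]';python3 -m jog '[[-1,0,0,-0.0015,0],[-1,0,0,0,0],[-1,0,0,0,0]]';python3 -m jog '[[-1,0,0,-0.0015,0],[-1,0,0,0,0],[-1,0,0,0,0]]'
```

```text
t: 11.18
tool_pos: [0.5523, 0.2475, 0.0517]
orientation: [-180.0, 0.0, 90.0]
wrist_force: [0.2, 0.1, -0.6]
width: 0.0479
finger_force: 62.0
t: 11.43
tool_pos: [0.5524, 0.2475, 0.0503]
orientation: [180.0, 0.0, 90.0]
wrist_force: [0.1, -0.9, -1.4]
width: 0.0483
finger_force: 62.0
t: 11.68
tool_pos: [0.5525, 0.2475, 0.0494]
orientation: [180.0, -0.0, 90.0]
wrist_force: [-1.5, -0.0, 3.1]
width: 0.0485
finger_force: 62.3
```

```bash
python3 -m jog '[[-1,0,0,-0.0007,0],[-1,0,0,0,0],[0.4,0,0,0,0],[0.6,0,0,0,0],[0.9,0,0,0,0],[1,0,0,0,0],[1,0,0,0,0],[1,0,0,0,0]]'; python3 -m jog '[[1,0,0,0.01,0],[1,0,0,0.02,0],[1,0,0,0.03,0],[1,0,0,0.04,0],[1,0,0,0.04,0],[1,0,0.03,0.04,0],[1,-0.03,0.03,0.02,0],[1,0,0,0,0]]'
python3 -m jog '[[1,-0.03,0.02,0,0],[1,-0.03,0.02,0,0],[1,-0.03,0.02,0,0],[1,-0.03,0.02,0,0],[1,0,0,0,0],[1,0,0,0,0]]'
python3 - <<'E'
from h import *
a,A=snap("side","pics/d6.png"); b,_=snap("scene","pics/e6.png")
hsv=cv2.cvtColor(a["pixels"],cv2.COLOR_RGB2HSV)
m=((hsv[:,:,1]<30)&(hsv[:,:,2]>190)).astype(np.uint8); m2=np.zeros_like(m); m2[120:200,200:275]=m[120:200,200:275]
k=max(cv2.findContours(m2,0,1)[0],key=cv2.contourArea)
print(cv2.minAreaRect(ray(A,k.reshape(-1,2),.051)[:,:2].astype(np.float32)))
cv2.imwrite("pics/c6.png",np.hstack([cv2.resize(a["pixels"][90:220,170:330],(400,325),interpolation=2),cv2.resize(b["pixels"][90:220,150:310],(400,325),interpolation=2)])[:,:,::-1])
E
```

```text
t: 12.35
tool_pos: [0.5523, 0.2474, 0.0479]
orientation: [-180.0, 0.0, 90.0]
wrist_force: [-0.5, 0.4, -0.0]
width: 0.0854
finger_force: 0.0
t: 13.02
tool_pos: [0.5243, 0.3036, 0.2465]
orientation: [179.5, -0.4, 90.2]
wrist_force: [0.4, 0.1, 0.3]
width: 0.0853
finger_force: 0.0
t: 13.52
tool_pos: [0.4044, 0.3799, 0.2397]
orientation: [180.0, -0.0, 90.2]
wrist_force: [0.2, -0.6, -0.1]
width: 0.0855
finger_force: 0.0
((0.5547922253608704, 0.17613276839256287), (0.0499957837164402, 0.1807953417301178), 0.4887162744998932)
```

View pics/c6.png

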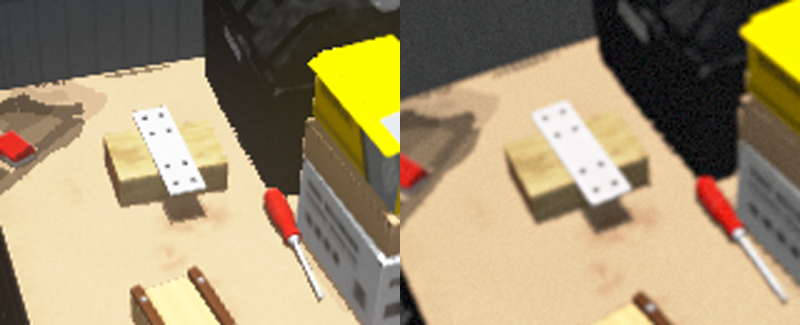

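The plate lies flat and square across the middle of the offcut in both views. Its measured size is 50 × 181 mm, centred at (0.555, 0.176), and the robot is clear.

```bash
python3 -c "
from bench import job_done
print(job_done())"
```

```text
the job is handed in; nothing more can be done
None
```

The plate lies flat and square across the middle of the offcut, about 4 mm from its measured centre. It was lowered, not dropped, and the job is handed in; `job_done()` returned no verdict.

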